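Load a sample blank into the sloping stencil jig of a spray booth

ROBOT

A 7-joint arm with a two-finger parallel gripper is mounted at the origin on the work surface. World frame = base frame: x ahead of the robot, y to its left, z up, the work surface at z = 0. Lengths are in m, angles in rad, forces in N, time in s.
With the tool pointing down it reaches from about 0.425 to 0.95 m from the base axis. Payload 4.7 kg.
Tool frame: the origin (TCP) lies on the centre line of the jaws, within the pads' length; the fingertips stand robot.nose_length ahead of it and the grasp point (between the pads) lies 8 mm behind it (robot.nose_length is the distance from the TCP to the fingertips, in m); z points along the fingers, x is the direction in which the jaws open and shut, and the axes are right-handed (so a half turn about z gives the same grasp; the last joint's range is limited). The gripper opens to 85 mm and grips with 20 to 120 N. Pads are 22 mm wide; open, the fingers measure 114 mm over their backs; the gripper's body (76 mm by 85 mm) begins 54 mm behind the grasp point. The pads swing forward as they close: fully open they stand 13 mm farther back than shut.
Start: joints at [-1.282, 0.469, -0.049, 1.532, 0.024, 1.141, -0.082], TCP at [0.211, 0.641, 0.242] pointing down, gripper open.
Joint ranges: [-2.59, 2.59], [-0.33, 1.99], [-1.39, 1.29], [0.1, 2.45], [-1.04, 4.18], [0.21, 1.99], [-2.66, 2.66]. Speed limits (rad/s): [2.57, 2.57, 3.14, 3.14, 3.14, 3.14, 3.14].

INTERFACE

Orientations are given as [roll, pitch, yaw] about the fixed x, y, z axes, in that order (R = Rz(yaw) Ry(pitch) Rx(roll)).
In Python, from plant import robot gives the robot as it stands. Calls block until the motion is done:
- robot.goto(position, orientation): joint-space move of the TCP to a pose.
- robot.move_straight(position, vel=0.15, attitude=None, contact_N=None): straight line of the TCP; attitude=None keeps the orientation; vel is the mean speed in m/s. With contact_N (N) it stops when the force on the tool has changed by that much, and returns True; else False.
- robot.move_joints(angles): joint-space move.
- robot.grip(opening, strength=None): opening from 0.0 (shut) to 1.0 (fully open); strength is the grip in N (None keeps the last); returns when the fingers have stopped.
- robot.sleep(seconds).
- robot.inverse_kinematics(position, orientation): joint angles nearest the present ones, or None.
- robot.sense(): the state.
- robot.grab_frame(name): name is "scene" or "top" or "wrist"; returns a dict with "image" (420x560x3 uint8, red, green, blue), "range_z" (420x560 float32, m along the optical axis (not along the pixel's ray), 0 where there is no reading), "fx", "fy", "cx", "cy" (pixels), "R" (3x3) and "t" (3): a world point X has camera coordinates R X + t. Camera axes: x right, y down, z forward; pixel columns grow to the right and rows downward; lengths in m; the calibration is good to about 2 mm. A picture is of the moment at which its call begins.
A pose or a line that the arm cannot do raises robot.IKError and nothing moves.
- robot.close_job(): hands the job in, once; it reports no verdict.
The state is a dict: "t": time; "joint_pos": joint angles; "joint_velocities": joint speeds; "effort": joint torques, N m; "tcp_pos": TCP position; "tcp_rot": TCP orientation; "wrist_force": force on the tool from outside, world axes, zero at the start; "torque": the same for the moment, N m; "opening": opening from 0.0 (shut) to 1.0 (fully open).
Only numpy, scipy, OpenCV 4.12 (cv2) and the standard library are available. Lean on these libraries where they do the work, as an engineer would, in place of code of your own. Each camera call takes 0.05 s, during which the arm holds its last target.

TASK

Take the rectangular blank from its raiser, lay it gently on the sloping bed of the stencil jig with its long side along the longer stop, and let it slide down into the corner. If it hangs up, ease it along with a light touch - the stops are only finger-tight - until it lies flat and fully home, touching both stops. Then swing the stencil down over it until it is fully closed, and leave the round blank and everything else on the bench alone.

Things in the scene. Friction and masses are not known exactly. Their poses are not given: they have to be found in the camera images.
- blank: the rectangular primed plate, 100 (its x) x 55 (its y) x 10 mm thick, 0.10 to 0.21 kg, loose; origin at the centre of its underside, z up through its thickness. It starts lying flat on one of two raisers, across its two bars
- raiser_a: the fixed wooden raiser under the rectangular blank: a 90 x 70 x 4 mm base with two bars along its y, each 8 mm wide (x) and 70 mm long, at x = -32 and +32 mm, with their tops 20 mm above the bench; the space between them is open. Origin at the centre of its underside
- bed: the aluminium bed of the stencil jig, a fixed plate sloping 0.42 rad (24 deg) straight down into its low corner, with x and y running uphill, both equally steep, z the outward normal of its top face. Origin on that face in the low corner, about 52 mm above the bench: the corner of the stops when both are set to zero. The plate reaches from x -35 to 165 and y -35 to 182 mm, 8 mm thick
- stop_a: adjustable stop for the blank's short edge, origin at bed x 0, y 41, z 0 mm, axes as the bed's: a steel bar with a thin rubber face, 6 mm thick, 8 mm high, from bed y 16 to 66 mm, on tongues under two fixed thumb nuts. Its inner face is set somewhere 0 to 15 mm up the bed's x; this is not in the pose: see it or feel for it. No finger fits between a bar and a blank resting on it
- stop_b: the like stop for the blank's long edge, origin at bed x 64, y 0, z 0 mm, its own x along bed y, its y along bed -x: the bar runs from bed x 16 to 112 mm, its inner face set somewhere from 0 to 15 mm up the bed's y, not in the pose. Friction on bed and bars is 0.26 to 0.36: a blank slides down by itself but tends to hang up on the first bar it meets; 1 to 2 N along it move it on
- stencil (a joint): angle of the hinged stencil in rad: 0 = closed, parallel to the bed and 2.5 mm above a blank; 1.75 to 1.9 at the start, standing open, about upright. It stays where it is left (stiff hinge; 2 to 4 N square to it at stencil_face move it). It covers bed x -10 to 120 and y -18 to 165 mm when closed
- stencil_hinge (a point): middle of the stencil's hinge line, which runs along the bed's x through bed x 55, y 175, z 14.5 mm. Its frame turns with the stencil: -y points from the hinge to the free edge, z out of the outer face (up when closed, away from the bed when open)
- stencil_face (a point): point on the stencil's outer face 176 mm from the hinge line and 36 mm to +x of mid-width, on unbroken sheet; axes as for stencil_hinge. The stencil is a flat aluminium sheet 130 mm wide (x), 4 mm thick, from 10 to 193 mm from the hinge, with three 27 mm holes across it at 142.5 mm. 8 mm ribs along both sides and a knob (20 mm wide, 22 mm high, 181 mm from the hinge, mid-width) stand on that face
- disc: the round primed blank, 82 mm diameter, 10 mm thick, on the other raiser; to be left alone. Origin at the centre of its underside
- tape: roll of masking tape, 110 mm diameter, 24 mm high, lying flat; leave alone
- can_a: spray can, 65 mm diameter, 200 mm high; leave alone
- can_b: spray can, 65 mm diameter, 180 mm high; leave alone
- jar: small paint jar, 64 mm diameter, 85 mm high; leave alone
- cup: open mixing cup, 76 mm diameter, 80 mm high; leave alone
- brush: brush, 190 mm long, lying on the bench; leave alone
- sander: cork sanding block, 100 x 62 x 35 mm; leave alone

How it is judged:
By the outcome, as a careful person would: the job done as asked, in the order asked, and still so for the second after the job is handed in, with the robot touching nothing.
It also fails if it takes over 72 s, if anything falls off the work surface, if the arm or the gripper's body presses on something with over 40 N, if the wrist force passes 120 N, or if a joint passes its speed limit or range.

## Working session

There is one attempt and no reset: what is moved stays moved. The work goes in short steps, each a Python script; the robot and the scene stay as the last script left them, time stands still between calls to the robot, and variables do not carry over. Pictures are saved under pics/ and viewed, and the job is handed in when it is done.

```bash
ls; mkdir -p pics
python3 - <<'E'
from plant import robot
import cv2,numpy as np,pickle
for n in ["scene","top","wrist"]:
    f=robot.grab_frame(n); pickle.dump(f,open(f"pics/{n}0.pkl","wb"))
    cv2.imwrite(f"pics/{n}0.png",f["image"][:,:,::-1])
    print(n,f["fx"],f["cx"],(-f["R"].T@f["t"]).round(3),f["R"].round(2).tolist())
print(robot.sense(),robot.nose_length)
E
```

```text
pics
scene 517.9086689582457 272.24154107005364 [1.298 0.961 0.814] [[-0.8, 0.6, 0.03], [0.29, 0.43, -0.86], [-0.52, -0.68, -0.52]]
top 501.41397383533763 285.1667552884463 [0.467 0.035 1.637] [[-0.01, -1.0, 0.01], [-1.0, 0.01, -0.08], [0.08, -0.01, -1.0]]
wrist 299.7588566549761 280.58071310761943 [0.131 0.667 0.373] [[0.31, 0.95, -0.0], [0.9, -0.3, 0.32], [0.3, -0.1, -0.95]]
{'t': 0.15, 'joint_pos': array([-1.2818856 ,  0.46927769, -0.04862659,  1.53340476,  0.0240597 ,
        1.14097676, -0.08230456]), 'joint_velocities': array([ 0.00118632, -0.00279279, -0.00084409, -0.00300321,  0.00077739,
       -0.00162971, -0.00053104]), 'effort': array([-3.58946818e-05, -5.10763979e+01, -4.69274644e-02, -2.37979567e+01,
        1.06865476e-02,  5.27233933e-03, -2.96537280e-06]), 'tcp_pos': array([0.21075187, 0.64081561, 0.24149431]), 'tcp_rot': array([-3.14158657e+00,  1.48395736e-03,  1.25301774e+00]), 'wrist_force': array([-0.14707916,  0.09967401,  0.51893732]), 'torque': array([ 0.01875887,  0.05160924, -0.01025107]), 'opening': 0.9995205615786982} 0.011
```

View pics/scene0.png

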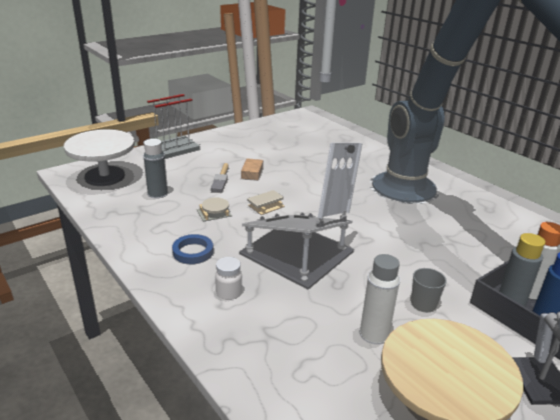

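View pics/top0.png

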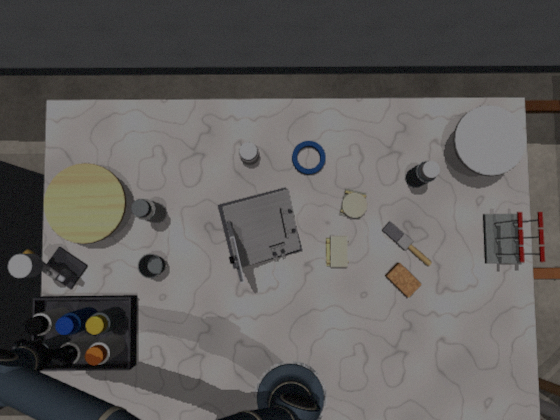

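View pics/wrist0.png

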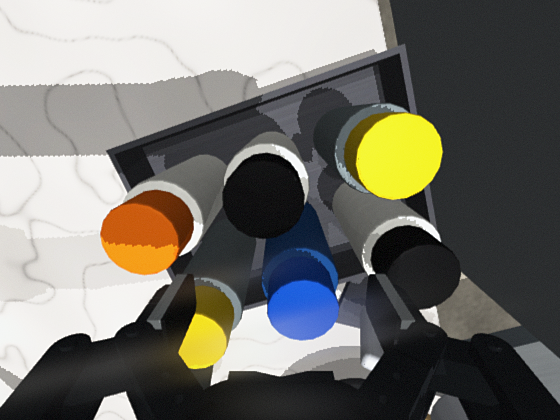

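```bash
cat > h.py <<'E'
import numpy as np,cv2,pickle
def cloud(f):
    z=f["range_z"]; v,u=np.mgrid[0:420,0:560]
    c=np.stack([(u-f["cx"])/f["fx"]*z,(v-f["cy"])/f["fy"]*z,z],-1)
    w=(c-f["t"])@f["R"]; w[z==0]=np.nan
    return w
def proj(f,X):
    c=np.atleast_2d(X)@f["R"].T+f["t"]
    return np.c_[c[:,0]/c[:,2]*f["fx"]+f["cx"],c[:,1]/c[:,2]*f["fy"]+f["cy"]]
def shot(robot,n,name):
    f=robot.grab_frame(n); pickle.dump(f,open(f"pics/{name}.pkl","wb")); cv2.imwrite(f"pics/{name}.png",f["image"][:,:,::-1]); return f
def load(name): return pickle.load(open(f"pics/{name}.pkl","rb"))
def crop(name,x0,y0,w,h,s,out):
    im=cv2.imread(f"pics/{name}.png")[y0:y0+h,x0:x0+w]; cv2.imwrite(f"pics/{out}.png",cv2.resize(im,None,fx=s,fy=s,interpolation=cv2.INTER_CUBIC))
E
python3 - <<'E'
from h import *
f=load("top0");w=cloud(f)
for (u,v) in [(339,250),(329,236),(347,266),(353,205),(250,205),(288,190),(221,205),(301,252),(245,290),(280,230),(260,250),(238,250),(234,225),(238,280),(270,230)]:
    print(u,v,w[v,u].round(3))
crop("top0",200,170,200,140,4,"t0c")
crop("scene0",190,130,190,150,4,"s0c")
E
```

```text
339 250 [ 0.469 -0.159  0.028]
329 236 [ 0.514 -0.131 -0.002]
347 266 [ 0.418 -0.183  0.034]
353 205 [ 0.613 -0.206  0.033]
250 205 [0.607 0.12  0.121]
288 190 [0.656 0.003 0.084]
221 205 [0.618 0.221 0.008]
301 252 [ 0.463 -0.039 -0.008]
245 290 [ 0.342  0.144 -0.002]
280 230 [0.532 0.029 0.075]
260 250 [0.471 0.092 0.081]
238 250 [0.471 0.158 0.105]
234 225 [0.546 0.168 0.121]
238 280 [ 0.374  0.167 -0.005]
270 230 [0.532 0.06  0.076]
```

View pics/t0c.png

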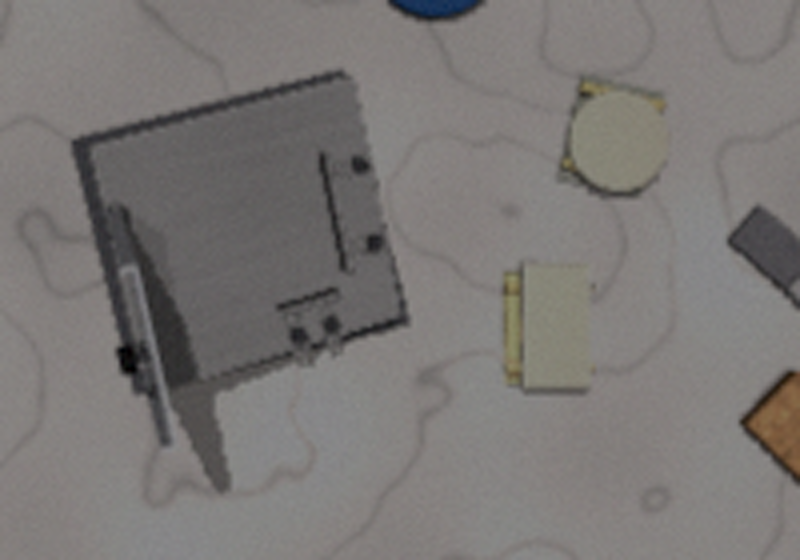

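View pics/s0c.png

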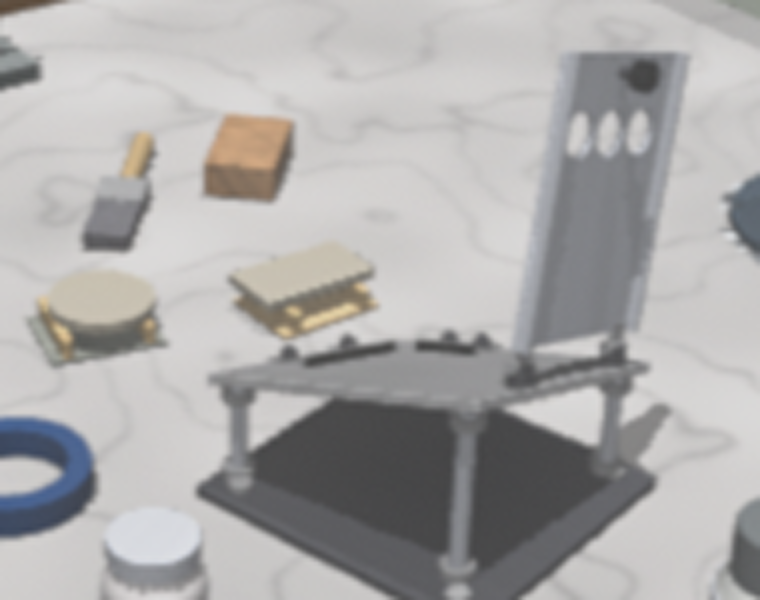

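Run:
```python
from plant import robot
from h import *
p=[0.50,-0.07,0.45]
for yaw in [-np.pi/2,-np.pi/2+.2,np.pi/2,np.pi/2+.2]:
    q=robot.inverse_kinematics(p,[np.pi,0,yaw]); print(yaw,None if q is None else np.round(q,2))
# bed plane fit from top cloud
f=load("top0");w=cloud(f)
from numpy.linalg import svd
m=np.zeros((420,560),bool); m[195:265,240:280]=1
P=w[m]; P=P[~np.isnan(P).any(1)]
for _ in range(20):
    A=np.c_[P[:,:2],np.ones(len(P))]; c,*_=np.linalg.lstsq(A,P[:,2],rcond=None); r=P[:,2]-A@c
    P=P[abs(r)<max(.004,2*r.std())] if _<10 else P
n=np.r_[-c[:2],1];n/=np.linalg.norm(n); print("normal",n,np.arccos(n[2]),"std",r.std(),len(P),c)
```

```text
-1.5707963267948966 [-0.83  0.06  0.96  1.64 -0.05  1.47 -1.44]
-1.3707963267948966 [-0.81  0.06  0.93  1.64 -0.05  1.47 -1.24]
1.5707963267948966 [-0.65  0.05  0.76  1.63 -0.04  1.47  1.68]
1.7707963267948965 [-0.65  0.05  0.76  1.63 -0.04  1.47  1.88]Traceback (most recent call last):
  File "<stdin>", line 13, in <module>
TypeError: '<' not supported between instances of 'list' and 'int'
```

Run:
```python
from plant import robot
from h import *
f=load("top0");w=cloud(f)
m=np.zeros((420,560),bool); m[195:265,240:280]=1
P=w[m]; P=P[~np.isnan(P).any(1)]
for k in range(20):
    A=np.c_[P[:,:2],np.ones(len(P))]; c=np.linalg.lstsq(A,P[:,2],rcond=None)[0]; r=P[:,2]-A@c
    if k<10: P=P[abs(r)<max(.004,2*r.std())]
n=np.r_[-c[:2],1];n/=np.linalg.norm(n); print("normal",n,np.arccos(n[2]),"std",r.std(),len(P),np.arctan2(-n[1],-n[0]))
# downhill opp.; blank
B=w[225:275,322:352].reshape(-1,3); B=B[(B[:,2]>.022)&(B[:,2]<.045)]
print(len(B),B.mean(0)); print(cv2.minAreaRect((B[:,:2]*1000).astype(np.float32)))
robot.goto([0.50,-0.07,0.45],[np.pi,0,-np.pi/2]); print(robot.sense()["t"])
shot(robot,"wrist","w1")
```

```text
normal [-0.20946445 -0.35039678  0.91287827] 0.42051634475767546 std 0.0025881426142129673 2202 1.0320018059026304
517 [ 0.46365985 -0.15925442  0.02898154]
((463.92877197265625, -155.15774536132812), (61.17338180541992, 99.29828643798828), 89.43914031982422)
2.95
```

View pics/w1.png

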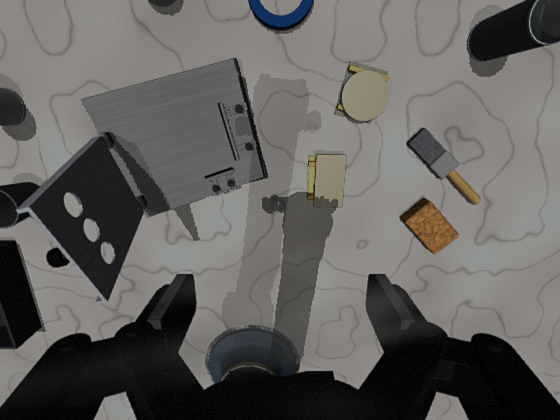

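Run:
```python
from plant import robot
from h import *
robot.goto([0.43,-0.06,0.27],[np.pi,0,-np.pi/2]); print(robot.sense()["t"])
f=shot(robot,"wrist","w2");w=cloud(f)
crop("w2",60,0,300,220,2.6,"w2c")
```

```text
3.7917
```

View pics/w2.png

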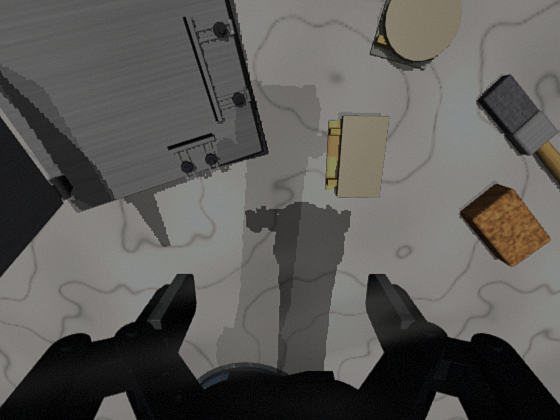

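View pics/w2c.png

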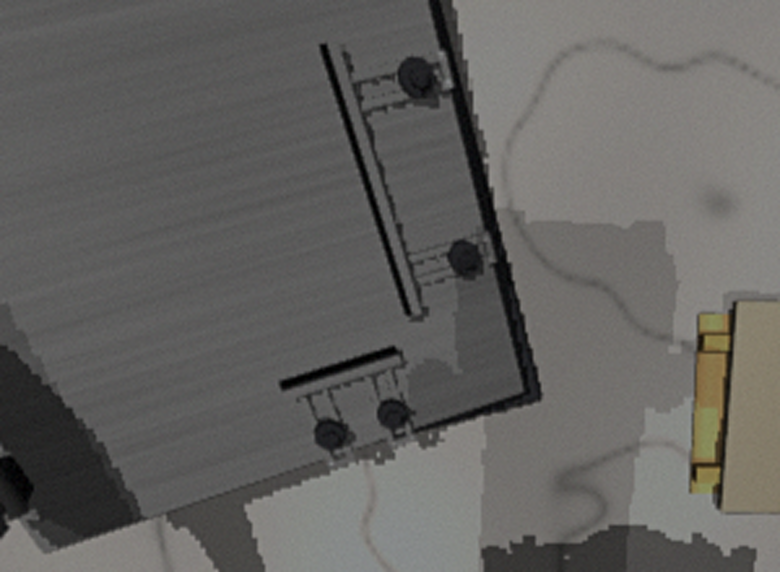

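```bash
cat >> h.py <<'E'
def ray(f,u,v):
    d=f["R"].T@np.array([(u-f["cx"])/f["fx"],(v-f["cy"])/f["fy"],1.]); return -f["R"].T@f["t"],d
def hit(f,u,v,p,n):
    o,d=ray(f,u,v); return o+d*((p-o)@n)/(d@n)
def fit(P):
    for k in range(15):
        A=np.c_[P[:,:2],np.ones(len(P))]; c=np.linalg.lstsq(A,P[:,2],rcond=None)[0]; r=P[:,2]-A@c
        if k<10: P=P[abs(r)<max(.002,2*r.std())]
    n=np.r_[-c[:2],1];n/=np.linalg.norm(n); return P.mean(0),n,r.std()
def bedR(yaw,tilt=.42):
    az=yaw+np.pi/4; u=np.array([np.cos(az),np.sin(az),0]); ax=np.cross(u,[0,0,1.])
    return cv2.Rodrigues(ax*tilt)[0]@cv2.Rodrigues(np.array([0,0,yaw]))[0]
E
python3 - <<'E'
from h import *
f=load("w2");w=cloud(f)
m=np.zeros((420,560),np.uint8); cv2.fillPoly(m,[np.array([[30,20],[180,10],[205,110],[170,130],[130,160]])],1)
P=w[m>0];P=P[~np.isnan(P).any(1)]
p,n,s=fit(P); az=np.arctan2(-n[1],-n[0]); yaw=az-np.pi/4; print(p,n,np.arccos(n[2]),s,"yaw",yaw)
R=bedR(yaw);print(R.round(3),n)
c=lambda u,v:(60+u/2.6,u*0+v/2.6)
cor=hit(f,*c(527,392),p,n); ends=[]
O=cor+R@[.035,.035,0]; print("corner",cor,"O",O)
for nm,pt,h in [("b1",(322,44),8),("b2",(407,315),8),("a1",(281,383),8),("a2",(397,349),8),("bedge",(436,10),0),("aedge",(150,516),0),("b1base?",(318,44),0)]:
    X=hit(f,*c(*pt),p+n*h/1000,n); print(nm,X.round(4),(1000*(R.T@(X-O))).round(1))
# table, blank top
for (u,v) in [(300,150),(420,150),(300,60),(362,155),(345,130),(382,190)]: print(u,v,w[v,u].round(4))
E
python3 -c "
from h import *
crop('w2',310,90,100,130,6,'w2b')"
```

```text
[0.54835306 0.07938628 0.09446373] [-0.20740111 -0.34957408  0.91366446] 0.4185863517396367 0.0008361069567947969 yaw 0.24992221612434462
[[ 0.938 -0.279 -0.208]
 [ 0.194  0.916 -0.351]
 [ 0.288  0.288  0.913]] [-0.20740111 -0.34957408  0.91366446]
corner [ 0.47025365 -0.03840447  0.0316677 ] O [4.93314723e-01 4.64911848e-04 5.18508131e-02]
b1 [0.5947 0.0261 0.0933] [112.    7.2   7.8]
b2 [0.5054 0.0085 0.0663] [17.1  8.1  7.9]
a1 [0.4793 0.0588 0.0797] [ 6.2 65.4  7.9]
a2 [0.4918 0.0138 0.0653] [ 5.  16.5  7.9]
bedge [ 0.6103 -0.0106  0.0741] [ 1.14e+02 -3.64e+01 -1.00e-01]
aedge [0.4238 0.1205 0.0819] [-33.1 138.   -0.2]
b1base? [0.5965 0.0295 0.0863] [112.3   7.8  -0.2]
300 150 [ 4.677e-01 -8.590e-02 -1.000e-04]
420 150 [ 0.4676 -0.245  -0.0009]
300 60 [ 0.5748 -0.0837 -0.0011]
362 155 [ 0.4649 -0.1605  0.0296]
345 130 [ 0.4946 -0.1373  0.0305]
382 190 [ 0.4137 -0.1999  0.001 ]
```

View pics/w2b.png

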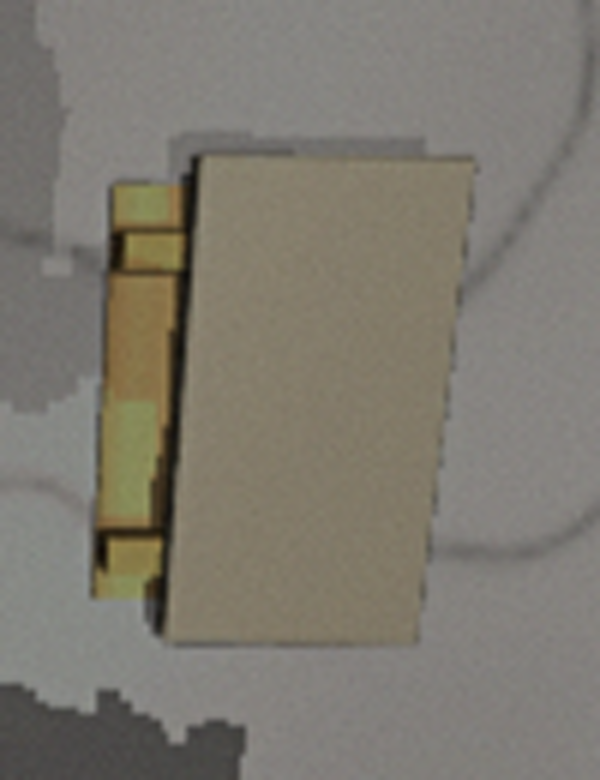

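Run:
```python
from h import *
f=load("w2")
Q=np.array([hit(f,310+u/6,90+v/6,np.array([0,0,.03]),np.array([0,0,1.])) for u,v in [(203,157),(475,158),(417,643),(163,641)]])
print(Q.round(4)); print("c",Q.mean(0)); d=lambda a,b:(np.linalg.norm(Q[a]-Q[b])*1000).round(1)
print(d(0,1),d(1,2),d(2,3),d(3,0)); v=(Q[0]+Q[1]-Q[2]-Q[3]); print("yaw",np.arctan2(v[1],v[0]), [np.arctan2(*(Q[a]-Q[b])[[1,0]]) for a,b in [(0,3),(1,2)]], (Q[0]-Q[1])[:2])
w=cloud(f); P=w[100:200,325:395].reshape(-1,3);P=P[(P[:,2]>.027)]; print(P[:,2].mean(),len(P)); print(cv2.minAreaRect((P[:,:2]*1000).astype(np.float32)))
P=w[120:200,320:345].reshape(-1,3); print(np.round([P[(P[:,2]>.015)&(P[:,2]<.024)].mean(0), P[(P[:,2]>.001)&(P[:,2]<.009)].mean(0)],4))
```

```text
[[ 0.5103 -0.135   0.03  ]
 [ 0.5102 -0.1886  0.03  ]
 [ 0.4113 -0.1876  0.03  ]
 [ 0.4118 -0.1331  0.03  ]]
c [ 0.4609127  -0.16105659  0.03      ]
53.6 98.8 54.5 98.6
yaw -0.014461778874106702 [np.float64(-0.019175114010195254), np.float64(-0.009760321337964202)] [0.00016207 0.05361455]
0.030118979012008787 3643
((460.9381103515625, -160.31488037109375), (55.23141860961914, 99.80571746826172), 89.38787841796875)
[[ 0.4621 -0.1281  0.0203]
 [ 0.4601 -0.1271  0.0038]]
```

Run:
```python
from plant import robot
from h import *
robot.grip(0.65,30); s=robot.sense(); print(s["t"],s["opening"],s["tcp_pos"])
f=shot(robot,"wrist","w3");w=cloud(f)
P=(w-s["tcp_pos"]); # tool down: forward = -z
ok=(P[:,:,2]>-.05)&(np.abs(P[:,:,0])<.03)&(np.abs(P[:,:,1])<.08)&(w[:,:,2]>.12)
Q=P[ok]; print(len(Q)); 
for lo,hi in [(-.07,0),(0,.07)]:
    q=Q[(Q[:,1]>lo)&(Q[:,1]<hi)]; print(np.percentile(q,[0,1,5,50,95,99],axis=0).round(4))
```

```text
4.25 0.6530736860304166 [ 0.4302708  -0.06008062  0.27022561]
37676
[[-0.0146 -0.0665 -0.0072]
 [-0.0118 -0.0636  0.0014]
 [-0.0091 -0.0604  0.0174]
 [ 0.0098 -0.0396  0.0627]
 [ 0.016  -0.0057  0.0784]
 [ 0.0178 -0.0013  0.083 ]]
[[-0.0145  0.     -0.0075]
 [-0.0117  0.0011  0.0014]
 [-0.0091  0.0055  0.0173]
 [ 0.0098  0.0393  0.0627]
 [ 0.016   0.0602  0.0783]
 [ 0.0178  0.0634  0.083 ]]
```

View pics/w3.png

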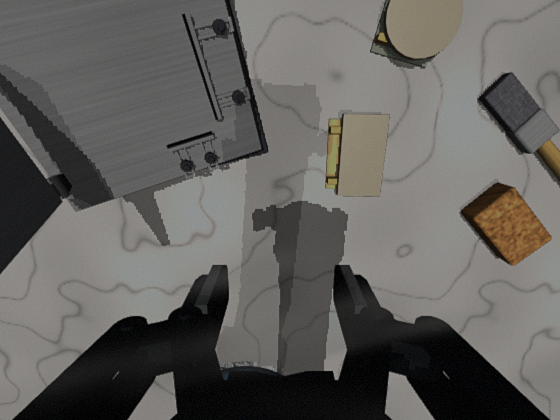

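Run:
```python
from plant import robot
from h import *
from scipy.spatial.transform import Rotation as Ro
f=load("w3");w=cloud(f);P=w-np.array([ 0.4302708,-0.06008062,0.27022561])
ok=(np.abs(P[:,:,0])<.03)&(np.abs(P[:,:,1])<.08)&(w[:,:,2]>.12)
Q=P[ok]
for a in np.arange(-.008,.05,.004):
    q=Q[(Q[:,2]>a)&(Q[:,2]<a+.004)&(Q[:,1]>0)]; 
    if len(q)>3: print(round(a,3),len(q),np.percentile(q[:,1],[1,99]).round(4),np.percentile(q[:,0],[1,99]).round(4))
R=bedR(.24); O=np.array([.4933,.0005,.0519])
T=np.c_[-R[:,1],-R[:,0],-R[:,2]]; rpy=Ro.from_matrix(T).as_euler("xyz"); print("rpy",rpy,np.linalg.det(T))
for b in [(70,60,9),(70,60,80),(130,50,9),(62,110,9),(62,110,60)]:
    q=robot.inverse_kinematics(O+R@(np.array(b)/1000),rpy); print(b,None if q is None else np.round(q,2))
```

```text
-0.008 35 [0.0275 0.0279] [-0.0118  0.0077]
-0.004 101 [0.0274 0.0387] [-0.0119  0.0096]
0.0 156 [0.0275 0.0403] [-0.0123  0.0099]
0.004 174 [0.0274 0.0411] [-0.0117  0.0098]
0.008 186 [0.0275 0.0411] [-0.012   0.0098]
0.012 214 [0.0274 0.041 ] [-0.0121  0.0099]
0.016 224 [0.0274 0.0411] [-0.0119  0.0099]
0.02 251 [0.0274 0.041 ] [-0.0119  0.01  ]
0.024 226 [0.0274 0.0408] [-0.012   0.0099]
0.028 369 [0.0274 0.0341] [-0.011  0.01 ]
0.032 155 [0.029 0.046] [-0.0019  0.0115]
0.036 409 [0.0292 0.0557] [0.0045 0.0123]
0.04 636 [0.0275 0.0584] [0.0045 0.0123]
0.044 1587 [0.0264 0.0597] [-0.0123  0.0121]
0.048 1818 [0.0262 0.0601] [-0.0127  0.0112]
rpy [-2.83572742  0.2924825  -1.28539784] 1.0000000000000002
(70, 60, 9) [-0.37  0.42  0.45  2.16 -1.03  0.64 -0.44]
(70, 60, 80) [-0.58  0.33  0.76  2.15 -0.92  0.8  -0.51]
(130, 50, 9) [-0.45  0.49  0.57  2.03 -1.02  0.75 -0.5 ]
(62, 110, 9) [-0.5   0.37  0.48  2.2  -1.03  0.6  -0.53]
(62, 110, 60) [-0.65  0.29  0.69  2.2  -0.92  0.7  -0.61]
```

Run:
```python
from plant import robot
from h import *
robot.grip(0.88,30)
c=[0.461,-0.1605]; o=[np.pi,0,-np.pi/2-.012]
robot.goto([*c,0.10],o)
print(robot.move_straight([*c,0.029],vel=.1,contact_N=8))
robot.grip(0.5,35); s=robot.sense(); print(s["t"],s["opening"],s["tcp_pos"],s["wrist_force"])
robot.move_straight([*c,0.13],vel=.12); s=robot.sense(); print(s["t"],s["opening"],s["wrist_force"])
shot(robot,"wrist","w4")
```

```text
False
6.625 0.6320596460734715 [ 0.46144832 -0.16055125  0.02984113] [-0.79582718  0.96357863  5.44700637]
7.6167 0.631857681834085 [-0.03605782 -0.11632289 -1.69393944]
```

View pics/w4.png

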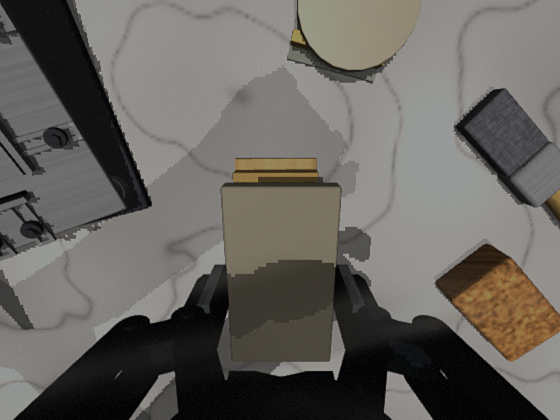

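Run:
```python
from plant import robot
from h import *
s=robot.sense(); f=load("w4");w=cloud(f)
P=w[186:260,228:338].reshape(-1,3);P=P[P[:,2]>.1]
print(fit(P), s["tcp_pos"], s["tcp_rot"])
P=w.reshape(-1,3); P=P[(abs(P[:,2]-fit(w[190:250,232:330].reshape(-1,3))[0][2])<.003)]
print((P.min(0)-s["tcp_pos"]).round(4),(P.max(0)-s["tcp_pos"]).round(4))
```

```text
(array([ 0.49310821, -0.16151269,  0.12945744]), array([ 0.00608215, -0.00147308,  0.99998042]), np.float64(0.0005978025191373948)) [ 0.46042783 -0.16017877  0.12928347] [ 3.13998937e+00  2.91207081e-04 -1.58273937e+00]
 ** On entry to DLASCL parameter number  4 had an illegal value
 ** On entry to DLASCL parameter number  4 had an illegal valueTraceback (most recent call last):
  File "<stdin>", line 6, in <module>
  File "h.py", line 21, in fit
    A=np.c_[P[:,:2],np.ones(len(P))]; c=np.linalg.lstsq(A,P[:,2],rcond=None)[0]; r=P[:,2]-A@c
                                        ~~~~~~~~~~~~~~~^^^^^^^^^^^^^^^^^^^^^
    x, resids, rank, s = _umath_linalg.lstsq(a, b, rcond,
                         ~~~~~~~~~~~~~~~~~~~^^^^^^^^^^^^^
                                             signature=signature)
                                             ^^^^^^^^^^^^^^^^^^^^
    raise LinAlgError("SVD did not converge in Linear Least Squares")
numpy.linalg.LinAlgError: SVD did not converge in Linear Least Squares
```

```bash
cat >> h.py <<'E'
from scipy.spatial.transform import Rotation as Ro
RB=bedR(.24); OB=np.array([.4933,.0005,.0519])
TB=np.c_[-RB[:,1],-RB[:,0],-RB[:,2]]; RPY=Ro.from_matrix(TB).as_euler("xyz")
def B(x,y,z): return OB+RB@(np.array([x,y,z])/1000)
def toB(X): return 1000*(np.asarray(X)-OB)@RB
def fb(s): return RB.T@s["wrist_force"]
E
python3 - <<'E'
from plant import robot
from h import *
robot.move_straight([0.461,-0.1605,0.21],vel=.2)
robot.goto(B(79.5,56,90),RPY)
robot.move_straight(B(79.5,56,22),vel=.1); s=robot.sense(); print(s["t"],toB(s["tcp_pos"]),fb(s))
print(robot.move_straight(B(79.5,56,7),vel=.02,contact_N=2)); s=robot.sense(); print(s["t"],toB(s["tcp_pos"]),fb(s),s["tcp_rot"]-RPY)
f=shot(robot,"wrist","w5");shot(robot,"scene","s5")
E
```

```text
9.9 [79.637244   55.27645501 22.27916371] [-1.05039694 -0.91601029 -2.41487114]
True
10.525 [79.34826418 56.10133205  9.0984247 ] [-0.13062722  1.43796834  4.48688356] [-2.96228400e-04  6.55478998e-04  7.50720459e-06]
```

View pics/w5.png

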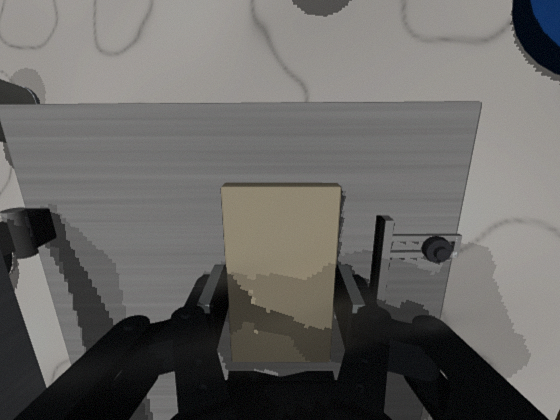

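Run:
```python
from plant import robot
from h import *
robot.grip(0.74); s=robot.sense(); print(s["t"],toB(s["tcp_pos"]),fb(s))
shot(robot,"wrist","w6a")
robot.move_straight(B(79.5,57,60),vel=.06); s=robot.sense(); print(s["t"],fb(s))
shot(robot,"wrist","w6")
robot.move_straight(B(79.5,57,150),vel=.2)
f=shot(robot,"wrist","w7");shot(robot,"scene","s7")
```

```text
10.8833 [77.93458996 56.0787798   8.26755695] [ 0.36756567 -0.03036998  0.70498301]
11.9417 [ 0.2186707  -0.54669433 -0.68301741]
```

View pics/w6.png

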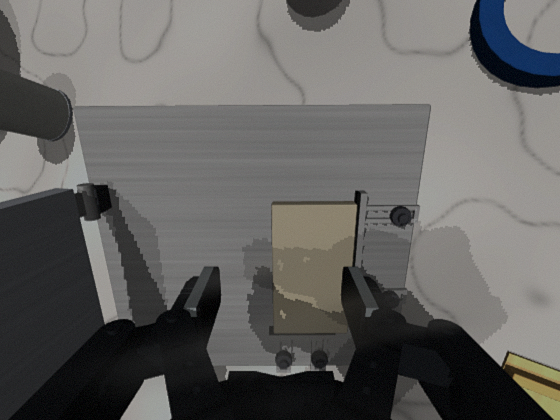

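View pics/w7.png

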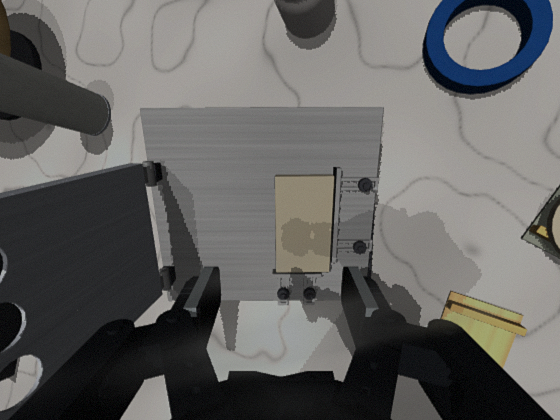

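Run:
```python
from h import *
crop("w7",260,155,120,150,5,"w7c")
f=load("w7");w=cloud(f)
P=w[182:265,282:326].reshape(-1,3); p,n,s=fit(P); print(toB(p),RB.T@n,s)
P=w[120:170,180:370].reshape(-1,3); p,n,s=fit(P); print("bed",toB(p),RB.T@n,s)
```

```text
** On entry to DLASCL parameter number  4 had an illegal value
 ** On entry to DLASCL parameter number  4 had an illegal valueTraceback (most recent call last):
  File "<stdin>", line 4, in <module>
  File "h.py", line 21, in fit
    A=np.c_[P[:,:2],np.ones(len(P))]; c=np.linalg.lstsq(A,P[:,2],rcond=None)[0]; r=P[:,2]-A@c
                                        ~~~~~~~~~~~~~~~^^^^^^^^^^^^^^^^^^^^^
    x, resids, rank, s = _umath_linalg.lstsq(a, b, rcond,
                         ~~~~~~~~~~~~~~~~~~~^^^^^^^^^^^^^
                                             signature=signature)
                                             ^^^^^^^^^^^^^^^^^^^^
    raise LinAlgError("SVD did not converge in Linear Least Squares")
numpy.linalg.LinAlgError: SVD did not converge in Linear Least Squares
```

View pics/w7c.png

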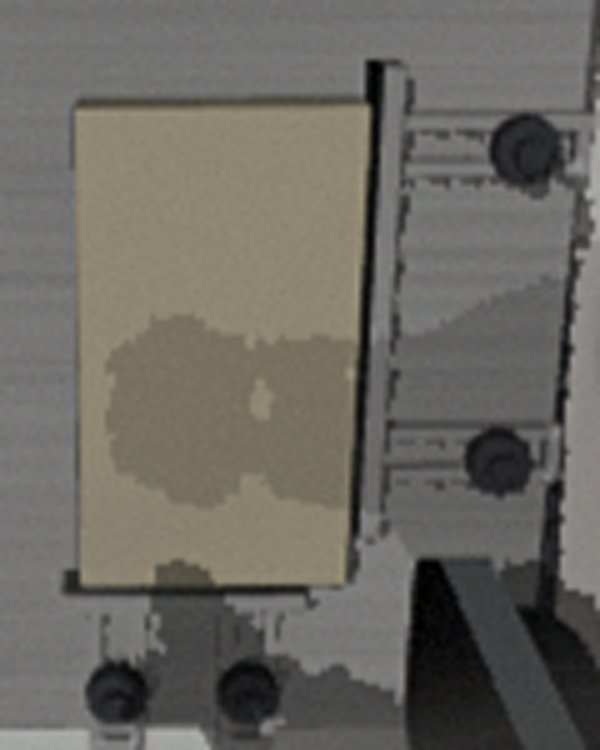

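Run:
```python
from h import *
f=load("w7");w=cloud(f)
def ok(P): P=P.reshape(-1,3); return P[~np.isnan(P).any(1)]
p,n,s=fit(ok(w[182:265,282:326])); print("top",toB(p),RB.T@n,s)
p2,n2,s=fit(ok(w[120:170,180:370])); print("bed",toB(p2),RB.T@n2,s)
nb=RB[:,2]
for k,(u,v),h in [("TL",(77,106),10),("TR",(368,104),10),("BR",(347,583),10),("BL",(78,585),10),("b top",(370,62),8),("b bot",(358,540),8),("a l",(65,590),8),("a r",(310,591),8)]:
    print(k,toB(hit(f,260+u/5,155+v/5,B(0,0,h),nb)).round(1))
```

```text
top [58.85386069 35.90390513  9.78861267] [ 2.57528099e-03 -9.79611287e-04  9.99996204e-01] 0.0007120719524822501
bed [132.42950449  63.71859608  -0.39929145] [ 0.00454571 -0.00146172  0.9999886 ] 0.0007455949308001898
TL [105.3  62.8  10. ]
TR [105.7   9.6  10. ]
BR [ 6.7  8.2 10. ]
BL [ 6.2 63.1 10. ]
b top [113.    9.3   8. ]
b bot [15.4  6.1  8. ]
a l [ 3.9 65.8  8. ]
a r [ 3.7 15.3  8. ]
```

Run:
```python
from plant import robot
from h import *
for b in [(15,12,70),(-70,40,90),(-30,40,70),(-10,40,60)]:
    q=robot.inverse_kinematics(B(*b),RPY); print(b,None if q is None else np.round(q,2))
robot.grip(0.0)
try:
    robot.goto(B(15,12,70),RPY)
    print(robot.sense()["t"]); shot(robot,"wrist","w8"); crop("w8",150,100,260,200,3,"w8c")
except robot.IKError as e: print(e)
```

```text
(15, 12, 70) [-0.32  0.33  0.58  2.23 -0.95  0.73 -0.34]
(-70, 40, 90) [-0.35  0.18  0.62  2.42 -0.91  0.66 -0.32]
(-30, 40, 70) [-0.35  0.26  0.57  2.35 -0.97  0.66 -0.33]
(-10, 40, 60) [-0.35  0.29  0.55  2.31 -0.98  0.67 -0.34]
13.8333
```

View pics/w8.png

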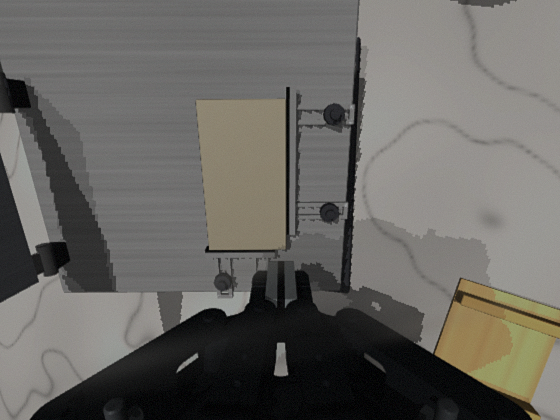

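Run:
```python
from plant import robot
from h import *
crop("w8",190,80,120,190,4,"w8c");
robot.goto(B(-70,40,80),RPY)
print(robot.sense()["t"]); shot(robot,"wrist","w9"); crop("w9",170,80,180,140,4.4,"w9c")
```

```text
14.3333
```

View pics/w8c.png

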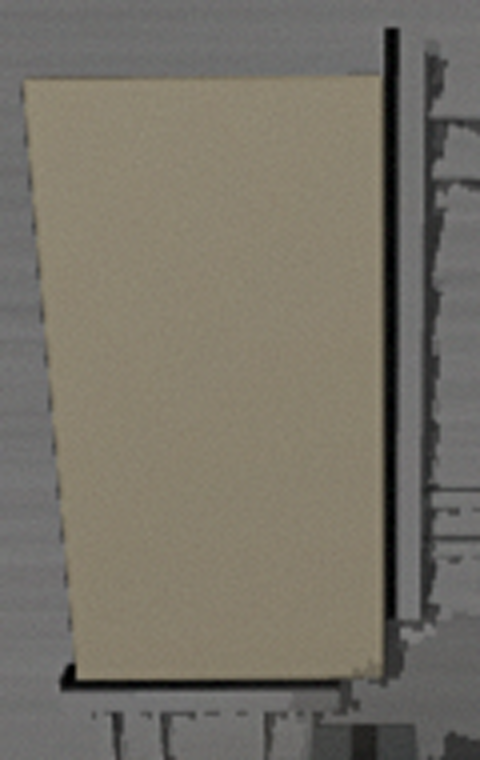

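View pics/w9.png

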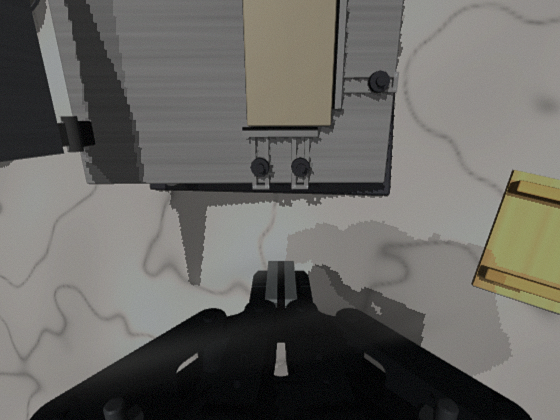

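Run:
```python
from h import *
crop("w9",235,90,115,60,6.9,"w9d"); crop("w8",265,80,40,70,8,"w8d")
```

```text
(no output)
```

View pics/w9d.png

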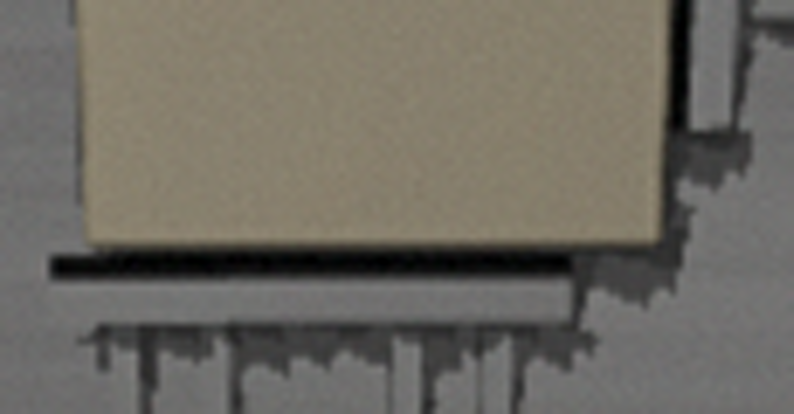

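View pics/w8d.png

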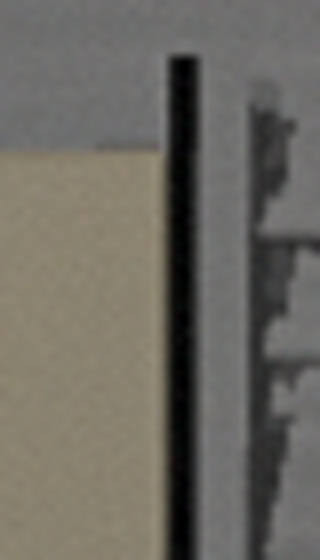

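Run:
```python
from plant import robot
from h import *
robot.move_straight(B(126,22,80),vel=.2)
robot.move_straight(B(126,22,14),vel=.1)
robot.sleep(.3); s=robot.sense(); print(s["t"],toB(s["tcp_pos"]).round(2),fb(s).round(2))
F=[]
for i in range(10): robot.sleep(.02); F.append(fb(robot.sense()))
print("noise",np.std(F,0).round(2))
r=robot.move_straight(B(113,22,14),vel=.015,contact_N=1.2); s=robot.sense(); print(r,s["t"],toB(s["tcp_pos"]).round(2),fb(s).round(2))
shot(robot,"wrist","w10")
```

```text
16.625 [126.31  21.98  14.47] [ 0.51  0.02 -0.2 ]
noise [0.39 0.61 0.39]
True 17.3833 [117.87  21.93  13.89] [ 0.92 -0.56  1.18]
```

View pics/w10.png

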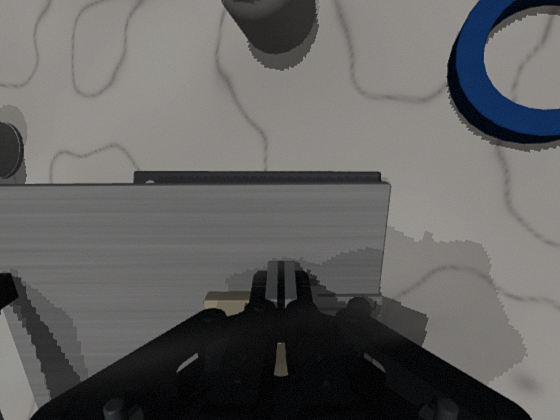

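Run:
```python
from plant import robot
from h import *
x=117.9
for i in range(14):
    x-=.3
    robot.move_straight(B(x,22,14),vel=.015,contact_N=3)
    F=[];X=[]
    for k in range(8): robot.sleep(.015); s=robot.sense(); F.append(fb(s));X.append(toB(s["tcp_pos"]))
    m=np.mean(F,0); print(round(x,1),round(s["t"],2),np.mean(X,0).round(2),m.round(2))
    if m[0]>2.3: break
```

```text
117.6 17.82 [117.86  21.95  13.99] [ 1.9 -0.1 -0. ]
117.3 18.2 [117.81  21.97  14.06] [ 3.88 -0.21 -0.84]
```

Run:
```python
from plant import robot
from h import *
robot.move_straight(B(126,22,14),vel=.1)
robot.move_straight(B(126,22,80),vel=.2)
robot.move_straight(B(-76,36,72),vel=.25)
print(robot.sense()["t"],toB(robot.sense()["tcp_pos"])); f=shot(robot,"wrist","w11"); 
crop("w11",225,70,130,90,6,"w11d")
print(toB(-f["R"].T@f["t"]))
```

```text
19.8917 [-74.55646369  35.65740499  71.88617378]
[  6.75013033  36.08459482 203.79280891]
```

View pics/w11d.png

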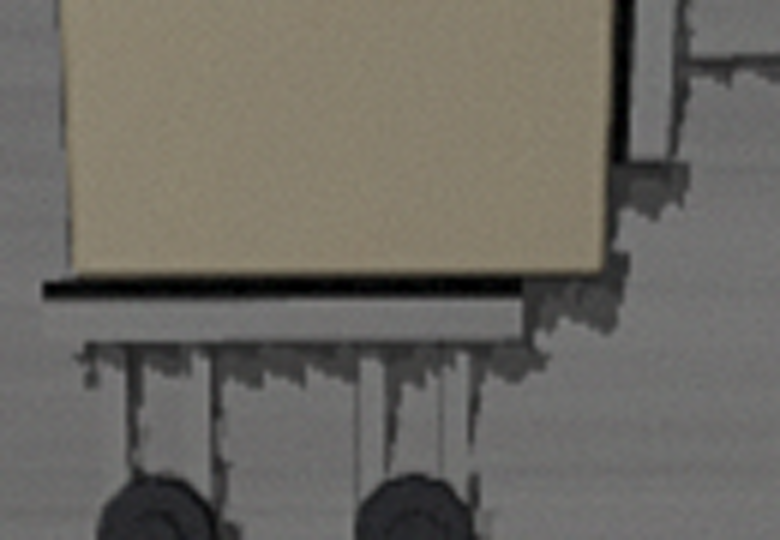

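Run:
```python
from h import *
for nm,rows in [("w9",range(118,138)),("w11",range(108,130))]:
    g=load(nm)["image"].astype(float)
    for cols in [(252,268),(285,305)]:
        print(nm,cols,[(r,*g[r,cols[0]:cols[1]].mean(0).round(0).astype(int)) for r in rows])
g=load("w8")["image"].astype(float)
for r in [(104,114),(150,160),(215,230)]: print(r,[(c,*g[r[0]:r[1],c].mean(0).round(0).astype(int)) for c in range(282,300)])
```

```text
w9 (252, 268) [(118, np.int64(136), np.int64(128), np.int64(110)), (119, np.int64(135), np.int64(128), np.int64(109)), (120, np.int64(135), np.int64(128), np.int64(109)), (121, np.int64(136), np.int64(129), np.int64(110)), (122, np.int64(136), np.int64(128), np.int64(109)), (123, np.int64(139), np.int64(130), np.int64(111)), (124, np.int64(135), np.int64(127), np.int64(108)), (125, np.int64(88), np.int64(82), np.int64(70)), (126, np.int64(37), np.int64(36), np.int64(33)), (127, np.int64(6), np.int64(7), np.int64(6)), (128, np.int64(6), np.int64(7), np.int64(7)), (129, np.int64(20), np.int64(20), np.int64(21)), (130, np.int64(65), np.int64(65), np.int64(65)), (131, np.int64(118), np.int64(118), np.int64(117)), (132, np.int64(117), np.int64(117), np.int64(117)), (133, np.int64(114), np.int64(115), np.int64(114)), (134, np.int64(114), np.int64(115), np.int64(114)), (135, np.int64(116), np.int64(116), np.int64(115)), (136, np.int64(106), np.int64(106), np.int64(105)), (137, np.int64(56), np.int64(56), np.int64(56))]
w9 (285, 305) [(118, np.int64(133), np.int64(125), np.int64(107)), (119,
[... 5261 characters left out ...]
(286, np.int64(33), np.int64(31), np.int64(26)), (287, np.int64(5), np.int64(5), np.int64(5)), (288, np.int64(16), np.int64(17), np.int64(16)), (289, np.int64(85), np.int64(85), np.int64(85)), (290, np.int64(116), np.int64(115), np.int64(115)), (291, np.int64(115), np.int64(115), np.int64(115)), (292, np.int64(115), np.int64(115), np.int64(114)), (293, np.int64(116), np.int64(116), np.int64(116)), (294, np.int64(117), np.int64(117), np.int64(117)), (295, np.int64(60), np.int64(60), np.int64(60)), (296, np.int64(46), np.int64(46), np.int64(46)), (297, np.int64(57), np.int64(57), np.int64(56)), (298, np.int64(81), np.int64(81), np.int64(80)), (299, np.int64(108), np.int64(108), np.int64(107))]
```

Run:
```python
from h import *
def cross(v,lv,up):
    return [round(i+(lv-v[i])/(v[i+1]-v[i]),2) for i in range(len(v)-1) if (v[i]-lv)*(v[i+1]-lv)<0]
g=load("w11")["image"].mean(2)
for c in [(233,236),(240,250),(255,265),(290,300),(308,311)]: print("w11 a",c,[108+x for x in cross(g[108:124,c[0]:c[1]].mean(1),60,0)])
g=load("w9")["image"].mean(2)
for c in [(243,246),(252,260),(300,310)]: print("w9 a",c,[118+x for x in cross(g[118:134,c[0]:c[1]].mean(1),60,0)])
g=load("w8")["image"].mean(2)
for r in [(89,97),(100,106),(150,160),(215,230)]: print("w8 b",r,[280+x for x in cross(g[r[0]:r[1],280:294].mean(0),60,0)])
```

```text
w11 a (233, 236) [np.float64(116.42), np.float64(119.4)]
w11 a (240, 250) [np.float64(115.59), np.float64(119.37)]
w11 a (255, 265) [np.float64(115.43), np.float64(119.38)]
w11 a (290, 300) [np.float64(115.26), np.float64(119.13)]
w11 a (308, 311) [np.float64(115.2), np.float64(119.16)]
w9 a (243, 246) [np.float64(126.59), np.float64(129.97)]
w9 a (252, 260) [np.float64(125.46), np.float64(129.91)]
w9 a (300, 310) [np.float64(125.3), np.float64(129.7)]
w8 b (89, 97) [np.float64(285.7), np.float64(289.28)]
w8 b (100, 106) [np.float64(285.49), np.float64(289.03)]
w8 b (150, 160) [np.float64(285.53), np.float64(289.01)]
w8 b (215, 230) [np.float64(285.57), np.float64(288.64)]
```

```bash
cat > nud.py <<'E'
from plant import robot
from h import *
def avg(n=10):
    F=[];X=[]
    for k in range(n): robot.sleep(.012); s=robot.sense(); F.append(fb(s));X.append(toB(s["tcp_pos"]))
    return np.mean(X,0),np.mean(F,0),s["t"]
def push(start,d,axis,maxN,n=20,step=.25):
    """start bed mm, moves -axis in steps"""
    p=np.array(start,float); x0,f0,t=avg(15); print("start",x0.round(2),f0.round(2))
    for i in range(n):
        p[axis]-=step
        robot.move_straight(B(*p),vel=.015,contact_N=3)
        x,f,t=avg(); df=f-f0; print(p[axis].round(2),round(t,2),x.round(2),df.round(2))
        if df[axis]>maxN: break
E
python3 - <<'E'
from nud import *
robot.move_straight(B(124,38,80),vel=.25)
robot.move_straight(B(124,38,30),vel=.15)
robot.move_straight(B(124,38,14),vel=.06)
robot.move_straight(B(119,38,14),vel=.02,contact_N=2)
push((119,38,14),-1,0,2.0)
E
```

```text
start [119.07  37.98  14.14] [ 0.18 -0.1  -0.22]
118.75 22.65 [118.77  38.01  13.99] [-0.26  0.22  0.13]
118.5 22.98 [118.49  38.    14.  ] [-0.17 -0.04  0.35]
118.25 23.32 [118.25  38.    14.01] [0.06 0.21 0.33]
118.0 23.65 [117.99  38.    14.  ] [-0.    0.22  0.07]
117.75 23.98 [117.84  38.    14.02] [-0.16  0.04  0.06]
117.5 24.32 [117.79  38.    14.05] [ 0.91  0.1  -0.42]
117.25 24.65 [117.74  37.99  14.1 ] [ 2.39  0.4  -0.7 ]
```

Run:
```python
from nud import *
robot.move_straight(B(126,38,14),vel=.1)
robot.move_straight(B(126,38,80),vel=.25)
robot.move_straight(B(-20,8,72),vel=.25)
f=shot(robot,"wrist","w12"); print(robot.sense()["t"],toB(-f["R"].T@f["t"]))
robot.move_straight(B(-80,36,60),vel=.2)
f=shot(robot,"wrist","w13"); print(robot.sense()["t"],toB(-f["R"].T@f["t"]))
crop("w12",190,80,130,130,6,"w12d"); crop("w13",215,50,130,100,6,"w13d")
```

```text
26.1167 [ 62.30921748   8.45518405 203.48294885]
26.65 [  2.42972684  36.4569484  192.01963439]
```

View pics/w12d.png

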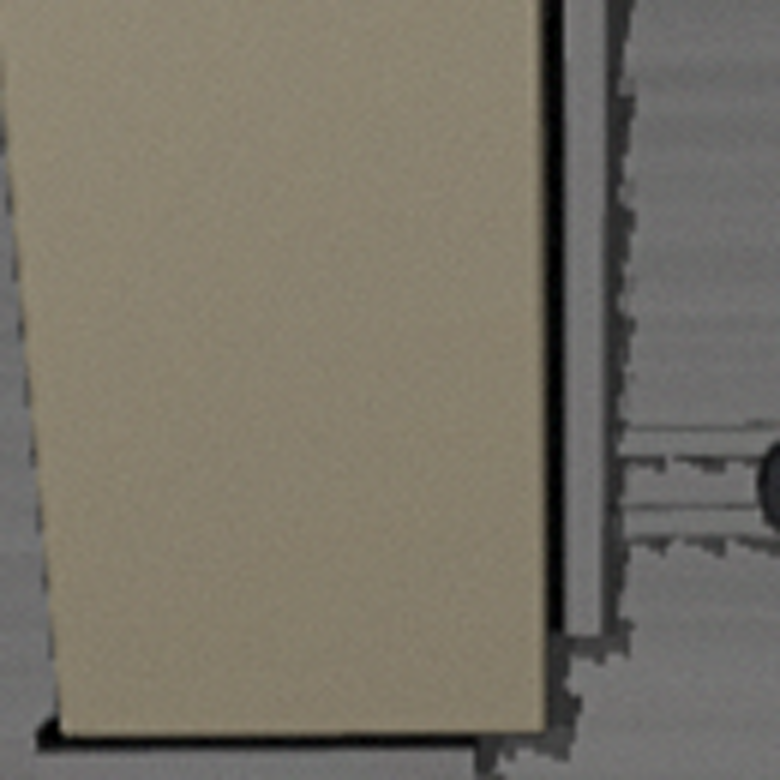

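View pics/w13d.png

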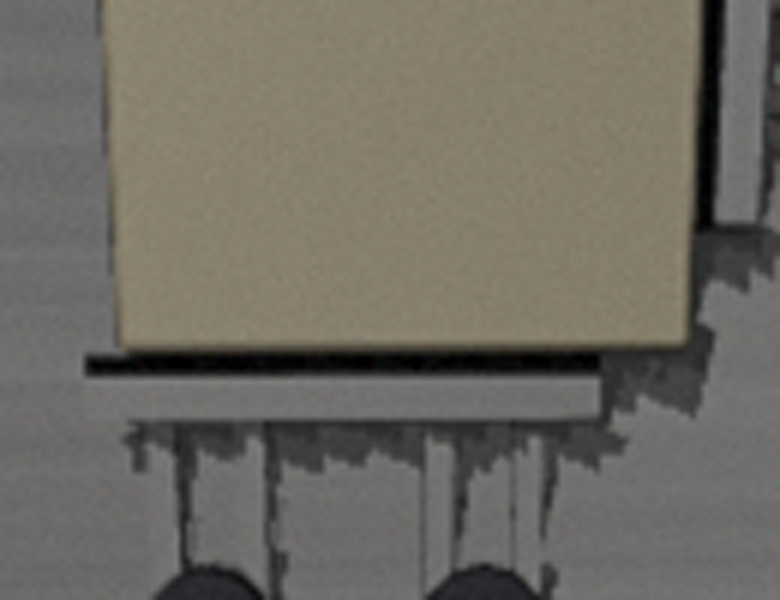

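Run:
```python
from h import *
def cross(v,lv):
    return [i+(lv-v[i])/(v[i+1]-v[i]) for i in range(len(v)-1) if (v[i]-lv)*(v[i+1]-lv)<0]
nb=RB[:,2]
def rep(nm,side,a,lo,hi):
    f=load(nm); g=f["image"].mean(2)
    if side=="a": c=[lo+x for x in cross(g[lo:hi,a[0]:a[1]].mean(1),62)]; m=(a[0]+a[1]-1)/2; px=[(m,y) for y in c]; k=0
    else: c=[lo+x for x in cross(g[a[0]:a[1],lo:hi].mean(0),62)]; m=(a[0]+a[1]-1)/2; px=[(x,m) for x in c]; k=1
    if len(px)<2: print(nm,c); return
    e=toB(hit(f,*px[0],B(0,0,10),nb))[k]; e8=toB(hit(f,*px[0],B(0,0,8),nb))[k]; r=toB(hit(f,*px[1],B(0,0,8),nb))[k]
    print(nm,side,a,"edge10 %.2f edge8 %.2f steel %.2f  t=%.2f t8=%.2f"%(e,e8,r,e-r,e8-r))
rep("w2","a",(171,176),140,153)
for nm,cs,lo,hi in [("w9",[(243,246),(252,260),(300,310)],118,134),("w11",[(233,236),(240,250),(290,300)],108,124),("w12",[(203,210),(230,240),(258,265)],198,209),("w13",[(230,234),(245,255),(300,310)],102,118)]:
    for c in cs: rep(nm,"a",c,lo,hi)
for nm,rs,lo,hi in [("w8",[(89,97),(104,110),(150,160),(215,230)],280,294),("w12",[(85,95),(120,130),(160,170)],276,288)]:
    for r in rs: rep(nm,"b",r,lo,hi)
```

```text
w2 a (171, 176) edge10 7.90 edge8 7.29 steel 2.80  t=5.10 t8=4.49
w9 a (243, 246) edge10 5.19 edge8 5.12 steel 2.93  t=2.26 t8=2.19
w9 a (252, 260) edge10 5.91 edge8 5.85 steel 2.98  t=2.93 t8=2.87
w9 a (300, 310) edge10 6.06 edge8 6.00 steel 3.16  t=2.90 t8=2.84
w11 a (233, 236) edge10 4.87 edge8 4.85 steel 3.05  t=1.82 t8=1.80
w11 a (240, 250) edge10 5.36 edge8 5.34 steel 3.07  t=2.29 t8=2.28
w11 a (290, 300) edge10 5.55 edge8 5.54 steel 3.22  t=2.34 t8=2.32
w12 a (203, 210) edge10 5.46 edge8 4.87 steel 3.21  t=2.25 t8=1.66
w12 a (230, 240) edge10 5.57 edge8 4.98 steel 3.31  t=2.26 t8=1.67
w12 a (258, 265) edge10 5.84 edge8 5.25 steel 3.44  t=2.40 t8=1.82
w13 a (230, 234) edge10 4.85 edge8 4.88 steel 3.04  t=1.81 t8=1.84
w13 a (245, 255) edge10 5.37 edge8 5.40 steel 3.06  t=2.31 t8=2.34
w13 a (300, 310) edge10 5.55 edge8 5.58 steel 3.13  t=2.42 t8=2.46
w8 b (89, 97) edge10 8.97 edge8 8.94 steel 6.76  t=2.22 t8=2.18
w8 b (104, 110) edge10 9.07 edge8 9.04 steel 6.84  t=2.23 t8=2.20
w8 b (150, 160) edge10 8.92 edge8 8.89 steel 6.61  t=2.31 t8=2.27
w8 b (215, 230) edge10 8.69 edge8 8.66 steel 6.50  t=2.19 t8=2.15
w12 b (85, 95) edge10 9.02 edge8 9.02 steel 6.74  t=2.28 t8=2.28
w12 b (120, 130) edge10 8.77 edge8 8.78 steel 6.58  t=2.20 t8=2.20
w12 b (160, 170) edge10 8.65 edge8 8.65 steel 6.49  t=2.16 t8=2.16
```

```bash
cat >> h.py <<'E'
def tool(phi,flip=False,yw=0.):
    z=RB@np.array([0,-np.sin(phi),-np.cos(phi)]); x=RB@np.array([0,-np.cos(phi),np.sin(phi)])
    if flip: x=-x
    y=np.cross(z,x); M=np.c_[x,y,z]
    return Ro.from_matrix(M@cv2.Rodrigues(np.array([0,0,yw]))[0]).as_euler("xyz")
def spt(th,r,off=2.,x=91.):  # bed mm of stencil point
    return np.array([x,175-r*np.cos(th)+off*np.sin(th),14.5+r*np.sin(th)+off*np.cos(th)])
def tcp_for(corner,phi,hw=13.7,nose=11.):
    zt=np.array([0,-np.sin(phi),-np.cos(phi)]); xt=np.array([0,-np.cos(phi),np.sin(phi)])
    return np.asarray(corner)-nose*zt-hw*xt
E
python3 - <<'E'
from plant import robot
from h import *
f=load("w7");w=cloud(f)
P=w[205:260,40:130].reshape(-1,3);P=P[~np.isnan(P).any(1)]; b=toB(P)
A=np.c_[b[:,2],b[:,0],np.ones(len(b))]; c=np.linalg.lstsq(A,b[:,1],rcond=None)[0]; print("y=..z,..x",c,(b[:,1]-A@c).std(),b.min(0),b.max(0)); print("theta",np.pi/2+np.arctan(c[0]))
for flip in (0,1):
  for phi in (-.2,0,.2,.4,.6):
    for yw in (0,):
      o=tool(phi,flip,yw); out=[]
      for th in (1.85,1.4,1.0,.6,.3,0):
        q=robot.inverse_kinematics(B(*tcp_for(spt(th,172),phi)),o); out.append(None if q is None else np.round(q,1).tolist())
      print(flip,phi,out[0],out[2],out[-1],[o is None for o in out])
print(B(*spt(1.85,193)),B(*spt(0,172)))
E
```

```text
y=..z,..x [2.07698704e-01 6.06408428e-03 1.70698544e+02] 0.5598859082799873 [ 46.3014093  180.93202746  47.88631946] [110.60358872 198.01608065 125.17469595]
theta 1.7755834084486957Traceback (most recent call last):
  File "<stdin>", line 9, in <module>
  File "h.py", line 37, in tool
    return Ro.from_matrix(M@cv2.Rodrigues(np.array([0,0,yw]))[0]).as_euler("xyz")
                            ~~~~~~~~~~~~~^^^^^^^^^^^^^^^^^^^^
cv2.error: OpenCV(4.12.0) /io/opencv/modules/calib3d/src/calibration_base.cpp:151: error: (-210:Unsupported format or combination of formats) The matrices must have 32f or 64f data type in function 'Rodrigues'
```

```bash
sed -i 's/np.array(\[0,0,yw\])/np.array([0.,0.,float(yw)])/' h.py
python3 - <<'E'
from plant import robot
from h import *
for flip in (0,1):
  for phi in (-.2,0,.2,.4,.6):
    for yw in (0,.5,-.5):
      o=tool(phi,flip,yw); out=[]
      for th in (1.8,1.4,1.0,.6,.3,0):
        q=robot.inverse_kinematics(B(*tcp_for(spt(th,172),phi)),o); out.append(None if q is None else np.round(q,1).tolist())
      print(flip,phi,yw,out[0],out[2],out[-1],[int(o is None) for o in out])
print(B(*spt(1.85,193)),B(*spt(0,172)))
E
```

```text
0 -0.2 0 [-0.5, 0.0, 0.4, 2.1, -0.7, 1.0, -1.0] [-0.3, 0.2, 0.5, 2.0, -0.8, 1.1, -0.6] [-0.1, 0.5, 0.3, 2.0, -1.0, 0.9, -0.3] [0, 0, 0, 0, 0, 0]
0 -0.2 0.5 [-0.5, 0.0, 0.4, 2.1, -0.7, 1.0, -1.5] [-0.3, 0.2, 0.5, 2.0, -0.8, 1.1, -1.1] [-0.1, 0.5, 0.3, 2.0, -1.0, 0.9, -0.8] [0, 0, 0, 0, 0, 0]
0 -0.2 -0.5 [-0.8, 0.0, 0.7, 2.1, -0.7, 1.0, -0.5] [-0.3, 0.2, 0.5, 2.0, -0.8, 1.0, -0.2] [0.1, 0.5, 0.1, 2.0, -0.9, 0.8, 0.1] [0, 0, 0, 0, 0, 0]
0 0 0 [-0.6, -0.0, 0.4, 2.0, -0.4, 0.9, -1.4] [-0.4, 0.1, 0.5, 2.1, -0.6, 0.9, -0.9] [-0.2, 0.4, 0.4, 2.1, -0.9, 0.7, -0.5] [0, 0, 0, 0, 0, 0]
0 0 0.5 [-0.6, -0.0, 0.4, 2.0, -0.4, 0.9, -1.9] [-0.5, 0.1, 0.5, 2.1, -0.6, 0.9, -1.4] [-0.3, 0.4, 0.5, 2.1, -1.0, 0.7, -0.9] [0, 0, 0, 0, 0, 0]
0 0 -0.5 [-0.7, -0.0, 0.5, 2.0, -0.4, 0.9, -0.9] [-0.5, 0.1, 0.6, 2.1, -0.6, 0.9, -0.4] [-0.2, 0.4, 0.3, 2.1, -0.9, 0.7, -0.0] [0, 0, 0, 0, 0, 0]
0 0.2 0 [-0.6, -0.0, 0.3, 2.0, -0.1, 0.8, -1.7] [-0.5, 0.1, 0.5, 2.1, -0.2, 0.7, -1.3] [-0.4, 0.4, 0.5, 2.1, -0.7, 0.5, -0.7] [0, 0, 0, 0, 0, 0]
0 0.2 0.5 [-0.6, -0.0, 0.2, 2.0, -0.1, 0.8, -2.2] [-0.6, 0.1, 0.5, 2.1, -0.3, 0.7, 
[... 2533 characters left out ...]
.1, 0.7, 0.9] [-0.3, 0.4, 0.1, 2.1, 0.1, 0.4, 1.0] [0, 0, 0, 0, 0, 0]
1 0.4 -0.5 [0.6, 0.1, -1.2, 2.0, 0.4, 0.9, 1.5] [0.8, 0.2, -1.2, 2.0, 0.5, 0.8, 1.6] [0.2, 0.4, -0.4, 2.1, 0.6, 0.4, 1.5] [0, 0, 0, 0, 0, 0]
1 0.6 0 [-1.5, 0.0, 0.9, 2.0, 0.4, 1.0, 0.9] [-1.2, 0.1, 0.9, 2.1, 0.4, 0.7, 1.2] [-0.7, 0.4, 0.5, 2.2, 0.3, 0.4, 1.2] [0, 0, 0, 0, 0, 0]
1 0.6 0.5 [-0.8, 0.0, 0.2, 2.0, 0.5, 1.0, 0.4] [-0.6, 0.1, 0.2, 2.1, 0.5, 0.8, 0.6] [-0.5, 0.4, 0.3, 2.1, 0.5, 0.4, 0.5] [0, 0, 0, 0, 0, 0]
1 0.6 -0.5 [-0.2, 0.1, -0.4, 2.0, 0.5, 1.0, 1.3] [0.2, 0.1, -0.6, 2.1, 0.6, 0.8, 1.4] [-0.4, 0.4, 0.1, 2.1, 0.7, 0.4, 1.4] [0, 0, 0, 0, 0, 0]
[0.47456168 0.15923837 0.32662448] [0.57449165 0.01435429 0.094069  ]
```

Run:
```python
from plant import robot
from h import *
o=tool(.2)
p3=tcp_for(spt(1.78,172),.2)+[0,25,0]
ps=[(60,60,200),(91,110,300),(91,p3[1],290),tuple(p3)]
for p in ps: print(np.round(p),B(*p).round(3),robot.inverse_kinematics(B(*p),o) is not None)
robot.move_straight(B(-60,36,200),vel=.25)
robot.goto(B(91,110,300),o); print(robot.sense()["t"])
robot.move_straight(B(91,p3[1],285),vel=.2); print(robot.sense()["t"])
shot(robot,"scene","s14"); crop("s14",200,0,320,270,2.4,"s14c")
```

```text
[ 60  60 200] [ 0.491 -0.003  0.269] True
[ 91 110 300] [0.486 0.014 0.384] True
[ 91. 253. 290.] [0.449 0.149 0.416] True
[ 91. 253. 190.] [0.47  0.184 0.325] True
28.1667
29.0333
```

View pics/s14c.png

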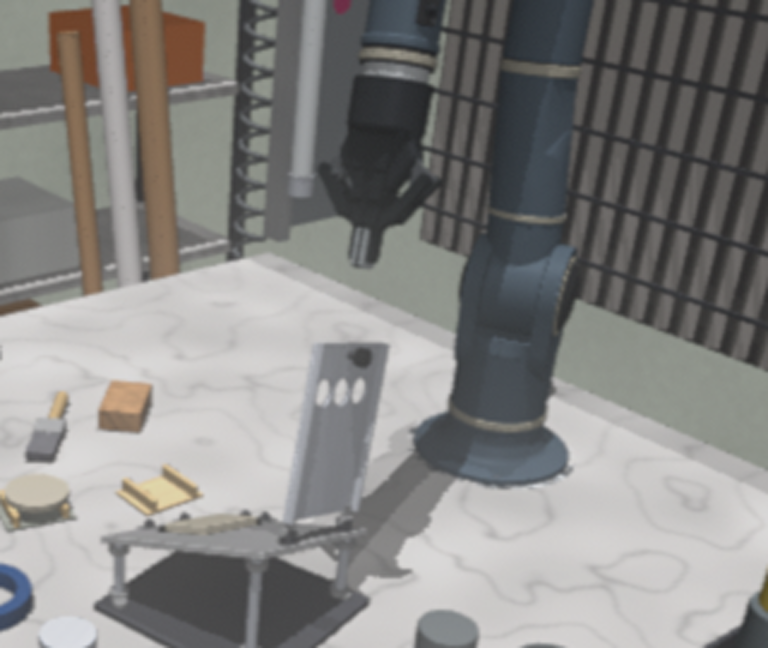

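Run:
```python
from plant import robot
from h import *
p3=tcp_for(spt(1.78,172),.2)+[0,25,0]
print(robot.move_straight(B(*p3),vel=.12,contact_N=10)); s=robot.sense(); print(s["t"],toB(s["tcp_pos"]),fb(s).round(1))
r=robot.move_straight(B(*(p3-[0,30,0])),vel=.04,contact_N=2.0); s=robot.sense(); print(r,s["t"],toB(s["tcp_pos"]),p3,fb(s).round(1))
shot(robot,"scene","s15"); crop("s15",280,60,160,180,3.3,"s15c"); shot(robot,"wrist","w15")
```

```text
False
30.025 [ 91.56740164 253.24592992 191.02823148] [0.5 0.5 0. ]
False 30.925 [ 90.94868154 223.24214309 190.32613056] [ 91.         253.28980025 190.39341689] [-0.5 -0.1 -0.6]
```

View pics/s15c.png

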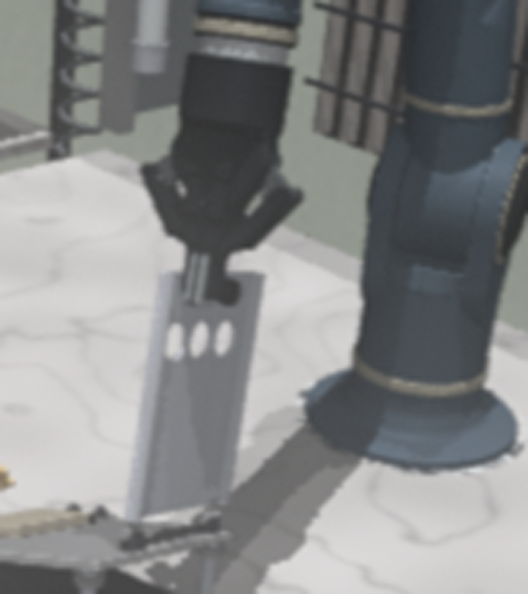

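View pics/w15.png

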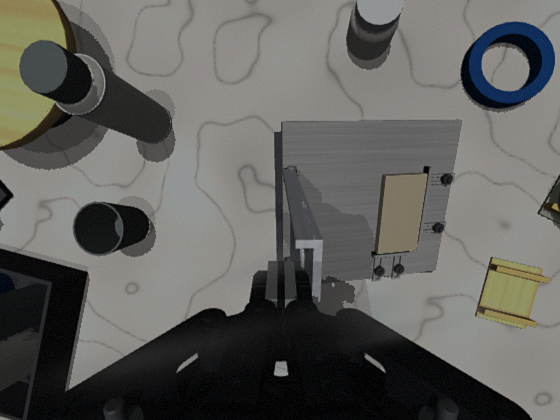

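```bash
cat > sweep.py <<'E'
from plant import robot
from h import *
def pose(th):
    r=172+13*(1-th/1.78); phi=.2*np.clip(th/.8,0,1)-.03*(1-np.clip(th/.8,0,1))
    return B(*tcp_for(spt(th,r,off=1.),phi)),tool(phi)
E
python3 - <<'E'
from sweep import *
for th in np.arange(1.70,0.75,-.1):
    p,o=pose(th); r=robot.move_straight(p,vel=.07,attitude=o,contact_N=15); s=robot.sense(); print(round(th,2),r,round(s["t"],2),toB(s["tcp_pos"]).round(1),fb(s).round(1))
    if r: break
shot(robot,"scene","s16"); crop("s16",280,60,160,180,3.3,"s16c"); shot(robot,"wrist","w16")
E
```

```text
1.7 False 31.32 [ 91.  213.4 193.7] [-0.5 -0.3  0.1]
1.6 False 31.72 [ 91.  196.5 195.8] [-0.8  0.  -0.4]
1.5 False 32.12 [ 91.  179.2 196.2] [ 0.  -0.7  0.2]
1.4 False 32.52 [ 91.  161.9 194.9] [-0.3 -0.5 -0.4]
1.3 False 32.92 [ 91.  144.6 191.9] [0.3 0.4 0.6]
1.2 False 33.32 [ 90.9 127.7 187.1] [0.6 0.7 0.1]
1.1 False 33.72 [ 90.9 111.2 180.7] [-0.4  0.3  0.4]
1.0 False 34.12 [ 90.9  95.4 172.6] [0.4 0.7 0.4]
0.9 False 34.52 [ 90.9  80.5 162.9] [-0.4 -0.7 -0.2]
0.8 False 34.93 [ 90.9  66.4 151.7] [ 0.3 -0.4  0.8]
```

View pics/s16c.png

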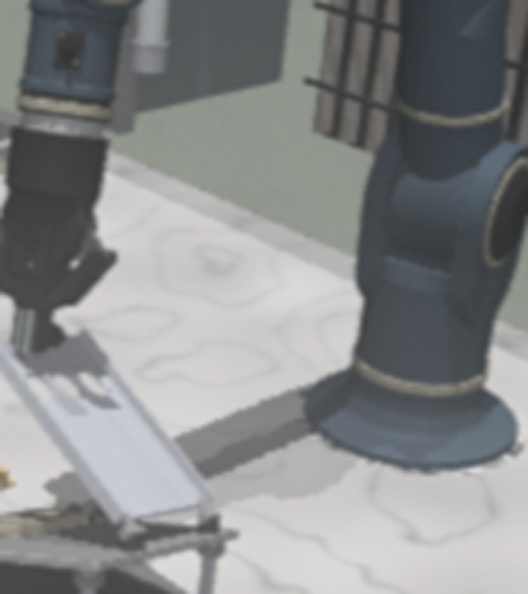

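View pics/w16.png

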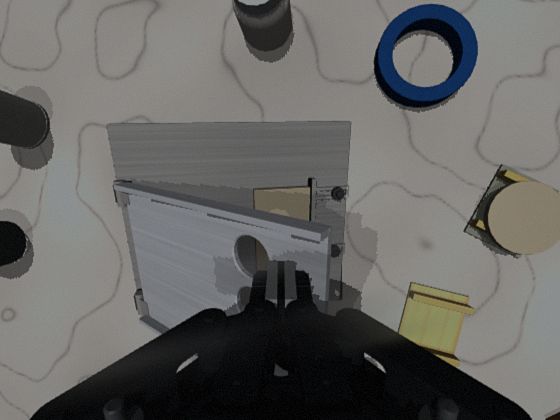

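Run:
```python
from sweep import *
for th in [.7,.6,.5,.4,.3,.22,.15,.1]:
    p,o=pose(th); r=robot.move_straight(p,vel=.06,attitude=o,contact_N=12); s=robot.sense(); print(round(th,2),r,round(s["t"],2),toB(s["tcp_pos"]).round(1),fb(s).round(1))
    if r: break
p,o=pose(-.04)
r=robot.move_straight(p,vel=.025,attitude=o,contact_N=9); s=robot.sense(); print(r,round(s["t"],2),toB(s["tcp_pos"]).round(1),toB(p),toB(pose(0)[0]),fb(s).round(1))
shot(robot,"wrist","w17")
```

```text
0.7 False 35.48 [ 91.   53.5 139.7] [ 0.7  0.2 -0.1]
0.6 False 35.93 [ 91.1  41.8 126.4] [-0.3 -0.2 -0.1]
0.5 False 36.38 [ 91.1  31.4 111.9] [-0.2  0.3 -0.6]
0.4 False 36.83 [91.1 22.4 96.3] [ 0.6 -0.2 -0.4]
0.3 False 37.28 [91.  15.  79.8] [-0.2 -0.2  0.6]
0.22 False 37.67 [91.  10.3 66.1] [ 0.   0.2 -0.7]
0.15 False 38.03 [90.9  7.1 53.8] [ 0.6 -0.2  1. ]
0.1 False 38.33 [90.8  5.4 44.9] [0.1 0.1 0.1]
True 39.07 [91.   3.9 26.6] [91.          3.17997474 19.49547973] [91.          3.36388496 26.90598872] [-0.1  0.9  6.4]
```

View pics/w17.png

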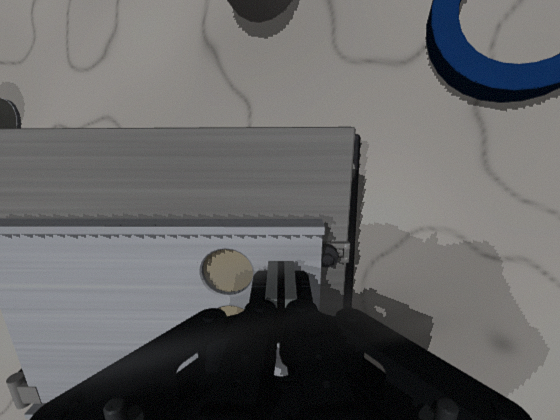

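Run:
```python
from sweep import *
s=robot.sense(); c=toB(s["tcp_pos"]); o=s["tcp_rot"]
robot.move_straight(B(c[0],c[1],c[2]+60),vel=.08)
robot.goto(B(30,60,180),RPY)
f=shot(robot,"wrist","w18"); shot(robot,"scene","s18"); shot(robot,"top","t18"); print(robot.sense()["t"])
crop("s18",180,150,200,130,4,"s18c")
```

```text
40.7417
```

View pics/w18.png

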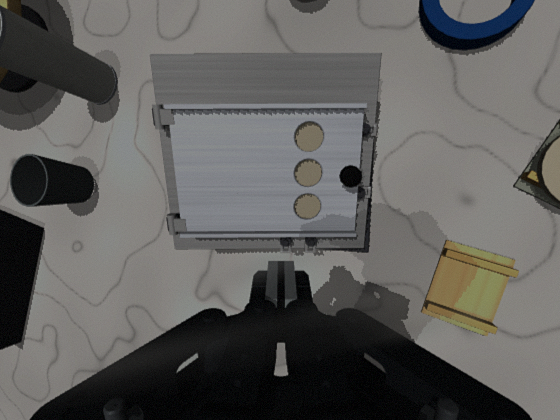

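View pics/s18c.png

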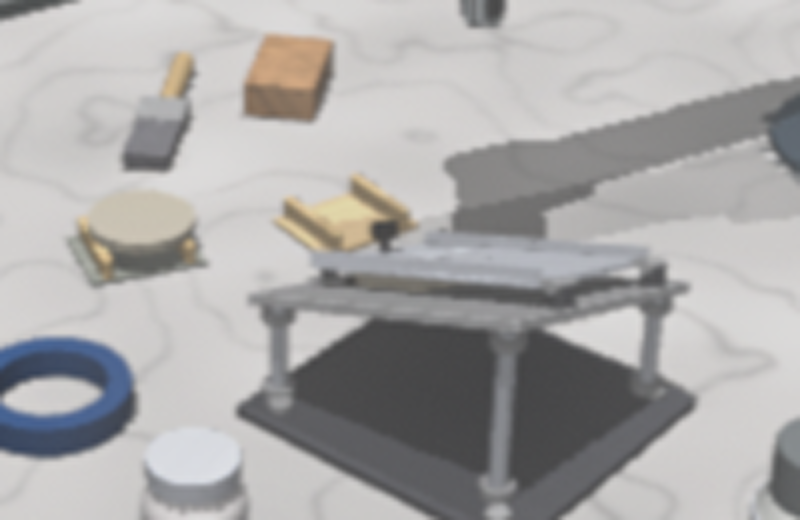

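Run:
```python
from h import *
f=load("w18");w=cloud(f)
def F(P):
    P=P.reshape(-1,3);P=toB(P[~np.isnan(P).any(1)]); 
    for k in range(8):
        A=np.c_[P[:,:2],np.ones(len(P))];c=np.linalg.lstsq(A,P[:,2],rcond=None)[0];r=P[:,2]-A@c; P=P[abs(r)<max(.8,2*r.std())]
    return c.round(4),P.mean(0).round(1),P.min(0).round(0),P.max(0).round(0)
print("stencil",F(w[130:210,190:280])); print("tip end",F(w[185:225,325:350])); print("bed",F(w[60:98,160:375]))
for p in [(308,136),(308,172),(307,206)]: print("hole",toB(w[p[1],p[0]]).round(1))
crop("w18",280,110,90,110,6,"w18c")
```

```text
stencil (array([-2.40000e-03,  1.80000e-03,  1.62941e+01]), array([ 58.1, 106.3,  16.3]), array([18., 62., 15.]), array([ 97., 154.,  18.]))
tip end (array([-2.00000e-03,  1.80000e-03,  1.63659e+01]), array([22.2,  2.7, 16.3]), array([  1., -11.,  15.]), array([43., 16., 17.]))
bed (array([-0.0024,  0.0015, -0.2496]), array([142.9,  73.3,  -0.5]), array([126., -30.,  -2.]), array([159., 178.,   1.]))
hole [90.5 33.8  9.4]
hole [55.2 32.8  9.8]
hole [18.7 32.6  8.5]
```

View pics/w18c.png

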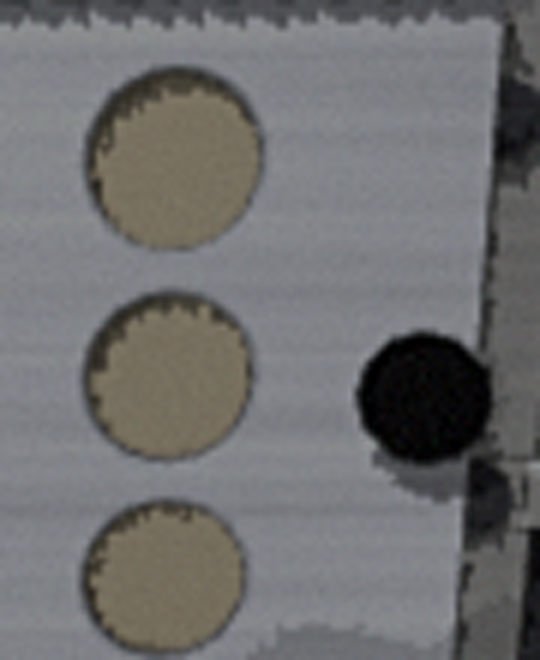

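Run:
```python
from plant import robot
from h import *
a=load("top0")["image"];b=load("t18")["image"]
d=(cv2.absdiff(a,b).max(2)>60).astype(np.uint8); d[300:]=0
n,l,st,c=cv2.connectedComponentsWithStats(d); print([s.tolist() for s in st[1:] if s[4]>12])
print(robot.sense()["t"]); robot.close_job()
```

```text
[[280, 208, 7, 30, 59], [288, 224, 6, 5, 27], [234, 231, 14, 30, 148], [269, 242, 15, 6, 26], [280, 246, 86, 54, 2932], [229, 257, 5, 7, 15]]
40.7417
the job is handed in; nothing more can be done
```

The rectangular blank is lying flat in the corner of the jig against both stops, and the stencil is closed over it. I handed the job in at 40.7 s of the 72 s allowed.

**Placing the blank:** I gripped it across its 55 mm side, laid it on the bed uphill of both stops and released it. It slid down against the long stop but hung about 0.6 mm short of the short stop.

**Easing it home:** I pushed the far end in twice with the closed fingers. The first push peaked at about 3.4 N, above the 1–2 N you suggested; the second at about 2.4 N. The pictures then showed the same 2.2–2.4 mm dark band at both stops, which is just the rubber face. The edge of the short stop stayed where it was, so it did not shift.

**Closing the stencil:** I swept it down with the fingertips until the force rose by 9 N at the closed height.

**Last checks:**
- **Stencil:** its outer face is parallel to the bed to within 0.001 rad. It sits about 16.5 mm above the bed, which matches the closed position.
- **Blank:** it shows through all three holes, at 8.5–9.8 mm against its 10 mm thickness.
- **Other items:** comparing before and after pictures from above showed changes only around the jig, the empty raiser and where the arm was. The picture check did not cover the part of the bench nearest the robot, but the arm did not touch anything there.

**Disagreement:** when I first looked after the push, the gap at the short stop read about 0.5 mm. I had measured that reading without correcting for the camera's viewing angle. With the correction it came out as contact, and the push force agreed. I could not look at the stops again once the stencil was closed.

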